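# Set the domed stake in the stake holder

## Task

On the jeweller's bench, take the steel forming stake with the rounded dome head and put it in the bore of the bolted-down stake holder: lean it about 20 degrees, start the low edge of its foot in the bore's mouth while it leans, then straighten it upright and slide it fully home before you let go. Leave the other two stakes standing where they are.

Things in the scene. Friction and masses are not known exactly. Their poses are not given: they have to be found in the camera images.
- dome_stake: The domed forming stake, plain steel, 98 mm tall, about 0.36 kg: round shank 24 mm wide, 60 mm long, upright on its flat foot on the bench; origin: centre of the foot's underside, z up along the stake. Head: a cylindrical collar 32 mm wide from 60 to 82 mm up (grip it from above, about 74 mm up), topped by a rounded dome 16 mm high.
- flat_stake: Another stake, not wanted: plain steel, 78 mm tall, round shank 24 mm wide, 60 mm long, upright on its flat foot on the bench; origin: centre of the foot's underside, z up along the stake. Its head is a wide flat disc 46 mm in diameter.
- cone_stake: Another stake, not wanted: plain steel, 120 mm tall, round shank 24 mm wide, 60 mm long, upright on its flat foot on the bench; origin: centre of the foot's underside, z up along the stake. Its head is a slender cone, 30 mm wide at the base, tapering to a blunt point.
- bore (a point): Centre of the mouth of the fixed stake holder's bore, 50 mm above the bench; z points up. Holder: grey base plate 110 x 85 x 12 mm with corner bolts and an upright dark steel boss, 48 mm wide, its top 50 mm above the bench. Round bore 27 mm wide, flat floor 38 mm below the mouth, where the foot rests when home; the mouth is countersunk from 39 mm wide to 27 mm at 6 mm depth.
Not all that is in view belongs to the job. What is shaped like the dome_stake but orange is not meant.

How it is judged (in metres and radians):
On the way, in this order (a step that is already met when the one before it is completed fails the run):
1. the domed stake leans 8 to 45 degrees with the low edge of its foot in the mouth of the bore: the foot's centre no more than 3 mm above the mouth and within 14 mm of its axis (z of dome_stake in the frame of bore below 0.003 m and horizontal distance between dome_stake and bore below 0.014 m and angle between dome_stake's own z axis and vertical between 0.14 and 0.79 rad), for 0.1 s.
2. the domed stake is upright and home in the bore (foot at least 32 mm below the mouth) while the fingers still hold it (z of dome_stake in the frame of bore below -0.032 m and horizontal distance between dome_stake and bore below 0.008 m and angle between dome_stake's own z axis and vertical below 0.14 rad and contact force between the fingers and dome_stake above 0.5 N), for 0.1 s.
At the end, for the whole second after the job is handed in: The domed stake stands in the holder's bore, its foot at least 32 mm below the mouth (the floor is at 38 mm) and within 8 mm of the axis, upright within 8 degrees, released and at rest; the other two stakes stand where they stood, within 30 mm and 20 degrees (z of dome_stake in the frame of bore below -0.032 m and horizontal distance between dome_stake and bore below 0.008 m and angle between dome_stake's own z axis and vertical below 0.14 rad and contact force between the fingers and dome_stake below 0.1 N and linear speed of dome_stake below 0.02 m/s); the robot touches nothing.
It fails at once if the flat stake is knocked over or shifted by more than 30 mm (distance of flat_stake from where it was at the start of the episode above 0.03 m or angle between flat_stake's own z axis and vertical above 0.35 rad).
It fails at once if the cone stake is knocked over or shifted by more than 30 mm (distance of cone_stake from where it was at the start of the episode above 0.03 m or angle between cone_stake's own z axis and vertical above 0.35 rad).
It also fails if it takes over 43 s, if anything falls off the work surface, if the arm or the gripper's body presses on something with over 40 N, if the wrist force passes 120 N, or if a joint passes its speed limit or range.

## Robot

A 6-joint arm with a two-finger parallel gripper is mounted at the origin on the work surface. World frame = base frame: x ahead of the robot, y to its left, z up, the work surface at z = 0. Lengths are in mm, angles in rad, forces in N, time in s.
With the tool pointing down it reaches from about 300 to 875 mm from the base axis. Payload 6.4 kg.
Tool frame: the origin (TCP) lies at the very end of the fingers, on their centre line; the grasp point (between the pads) lies 19 mm behind it; z points along the fingers, y is the line along which they close (so a half turn about z gives the same grasp; the last joint's range is limited). The gripper opens to 88 mm and grips with 3 to 60 N. Pads are 18 mm wide; open, the fingers measure 123 mm over their backs; the gripper's body (75 mm by 187 mm) begins 45 mm behind the grasp point.
Start: joints at [0.974, 0.181, 1.607, -0, 1.354, -0.206], TCP at [219.024, 531.667, 238.714] pointing down, gripper open.
Joint ranges: [-2.99, 2.99], [-0.89, 2.07], [0.3, 2.58], [-1.14, 4.28], [0, 2.63], [-3.12, 3.12]. Speed limits (rad/s): [2.57, 2.57, 3.01, 3.14, 3.14, 3.14].

## Interface

Orientations are given as a rotation vector (axis times angle).
In Python, from bench import robot, imaging, ticket gives the robot as it stands. The module is installed in compiled form; this text tells all that it offers.
- The arm moves only by the tool send_rows, never from a script. Its argument "moves" is a list that holds one entry, the list of rows, each a list of 7 numbers: the turn, a rotation vector about the tool's x, y, z in degrees, then the shift along the tool's x, y, z in cm, then the opening, from 0 (shut) to 1 (fully open). In form: [[[rx, ry, rz, dx, dy, dz, gripper], ...]]. A call has 1 to 20 rows; each row shifts and turns the commanded pose from where the row before left it, along the tool's axes as they then stand; what a row does not reach is not made up. A row lasts 1/8 s, in which the tool goes at most 62.5 mm and 10.7 degrees, less where a joint would pass 70% of its speed; a pose out of reach is approached as far as the arm can. A call is refused whole if a number of a shift passes 6.25 or a number of a turn 10.7, either way. A call with a gripper value outside its range is refused whole. The fingers move at their own pace and stop on an object; "grip_force" is the grip in N (left out, the last holds). Time passes only in rows, so rows that do not move let the fingers close. It gives the time, the measured TCP pose, the force, the opening and the grip force at its end, in the units of the state.
- robot.get_obs(): the state, without advancing time (a new reading comes with each control period).
- imaging.read_camera(name): name is "scene" or "top" or "wrist"; returns a dict with "color" (384x512x3 uint8, red, green, blue), "fx", "fy", "cx", "cy" (pixels), "k1" (the pictures are not rectified: a ray, as slopes to the right and down, at radius r is drawn at 1 + k1 r^2 times it, then the intrinsics apply), "camera_from_world" (4x4, takes a point from world to camera coordinates). Camera axes: x right, y down, z forward; pixel columns grow to the right and rows downward; lengths in mm; the calibration is good to about 2 mm. A picture is of the moment at which its call begins. There is no depth.
- ticket.sign_off(): hands the job in; it is judged then, once.
The state is a dict: "clock": time; "q": joint angles; "qvel": joint speeds; "effort": joint torques, N m; "ee_pos": TCP position; "eef_rot": TCP orientation; "ft_force": force on the tool from outside, world axes, zero at the start; "torque": the same for the moment, N m; "width": finger opening in mm; "grip_force": force on a finger pad.
Only numpy, scipy, OpenCV 4.12 (cv2) and the standard library are available. Lean on these libraries where they do the work, as an engineer would, in place of code of your own. Each camera call takes 0.05 s, during which the arm holds its last target. There are 200 camera calls.

## Working session

There is one attempt and no reset: what is moved stays moved. The work goes in short steps, Python scripts to look and compute and a tool call to move; the robot and the scene stay as the last step left them, time stands still between calls to the robot, and variables do not carry over. Pictures are saved under pics/ and viewed, at most 10 in all, crops included, and the job is handed in when it is done.

Besides the shell and the picture viewer there is one more tool, called after "Emit:" as name([rows], argument=value, ...), one row to a line, values as JSON. send_rows: Moves the arm, as the interface text tells. Its arguments: {"type":"object","properties":{"moves":{"type":"array"},"grip_force":{"type":"number"}},"required":["moves"]}

```bash
mkdir -p pics; cat > h.py <<'E'
import numpy as np, cv2
from bench import robot, imaging, ticket
def ray(c,u,v):
    K=np.array([[c["fx"],0,c["cx"]],[0,c["fy"],c["cy"]],[0,0,1.]])
    p=cv2.undistortPoints(np.array([[[u,v]]],float),K,np.array([c["k1"],0,0,0.]))[0,0]
    T=np.array(c["camera_from_world"]); R,t=T[:3,:3],T[:3,3]
    return -R.T@t, R.T@np.array([p[0],p[1],1])
def at(c,u,v,z):
    o,d=ray(c,u,v); return o+d*(z-o[2])/d[2]
def proj(c,P):
    K=np.array([[c["fx"],0,c["cx"]],[0,c["fy"],c["cy"]],[0,0,1.]])
    T=np.array(c["camera_from_world"]); 
    return cv2.projectPoints(np.array(P,float).reshape(-1,3),cv2.Rodrigues(T[:3,:3])[0],T[:3,3],K,np.array([c["k1"],0,0,0.]))[0][:,0]
def snap(n,f,crop=None,s=1):
    c=imaging.read_camera(n); im=c["color"][:,:,::-1]
    if crop: x0,y0,x1,y1=crop; im=im[y0:y1,x0:x1]
    cv2.imwrite("pics/"+f,cv2.resize(im,None,fx=s,fy=s,interpolation=cv2.INTER_CUBIC)); return c
E
python3 - <<'E'
from h import *
import pickle
a=imaging.read_camera("top");b=imaging.read_camera("scene")
pickle.dump((a,b),open("c.pkl","wb"))
for n,c in(("top",a),("scene",b)): cv2.imwrite(f"pics/{n}0.png",c["color"][:,:,::-1])
print(robot.get_obs())
E
```

```text
{'clock': 0.1, 'q': array([ 9.73664379e-01,  1.81456736e-01,  1.60784983e+00,  6.21703366e-06,
        1.35377256e+00, -2.06300219e-01]), 'qvel': array([ 1.84872288e-04, -1.46514962e-03, -1.61092880e-03, -4.68716835e-04,
        5.85333215e-04,  7.71391591e-05]), 'effort': array([ 8.95982748e-05, -4.34819698e+01, -3.42699409e+01,  7.03711272e-02,
        3.39327694e-02, -3.02088586e-05]), 'ee_pos': array([218.77629243, 531.27089408, 237.93396766]), 'eef_rot': array([-6.09905173e-01, -3.08122198e+00,  2.14492592e-03]), 'ft_force': array([ 0.42453267, -0.14390922,  0.05500542]), 'torque': array([-0.04599268,  0.04255534,  0.00575018]), 'grip_force': 0.0, 'width': 88.5416232399355}
```

View pics/top0.png

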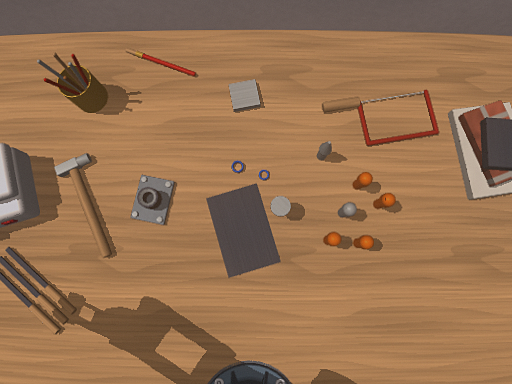

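View pics/scene0.png

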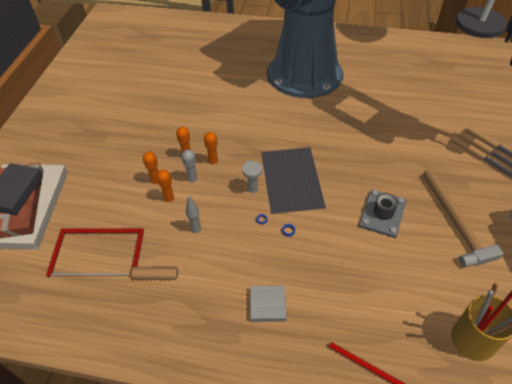

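The top view shows the grey dome stake at (348,209), with four orange look-alikes at (365,180), (388,200), (333,239) and (367,242). The flat stake is at (281,206), the cone at (325,151) and the holder bore at (151,197). In the scene view the grey dome is at (188,158), the orange ones at (183,135), (210,140), (150,160) and (164,180), and the bore at (385,202). I choose the grey one and check it in a crop.

```bash
python3 - <<'E'
from h import *
import pickle
a,b=pickle.load(open("c.pkl","rb"))
f=lambda c,x0,y0,w,h,s:cv2.resize(c["color"][y0:y0+h,x0:x0+w,::-1],None,fx=s,fy=s,interpolation=cv2.INTER_CUBIC)
# quadrants: top stakes | top holder ; scene stakes | scene holder
im=np.vstack([np.hstack([f(a,300,140,100,70*1+40,4)[:300],f(a,120,165,70,75,4)[:300,:280]]),np.hstack([f(b,135,120,100,75,4),f(b,350,170,70,75,4)])])
cv2.imwrite("pics/crop.png",im); print(im.shape)
for n,c,u,v,z,w in [("top",a,348,209,98,"dome"),("scene",b,188,156,98,"dome"),("top",a,281,206,78,"flat"),("scene",b,252,169,78,"flat"),("top",a,325,151,90,"cone"),("top",a,150,197,50,"bore"),("scene",b,385,201,50,"bore"),("top",a,365,180,98,"o"),("top",a,388,200,98,"o"),("top",a,333,239,98,"o"),("top",a,367,242,98,"o")]:
  print(n,w,at(c,u,v,z).round(1))
for c in(a,b): print(proj(c,[219,531,238]).round(), ray(c,256,192)[0].round())
E
```

```text
(600, 680, 3)
top dome [ 459.1 -213.5   98. ]
scene dome [ 477.4 -215.4   98. ]
top flat [467.5 -67.8  78. ]
scene flat [474.6 -66.9  78. ]
top cone [ 591.7 -167.3   90. ]
top bore [490.3 237.   50. ]
scene bore [493.7 237.7  50. ]
top o [ 523.8 -253.5   98. ]
top o [ 479.2 -302.9   98. ]
top o [ 393.8 -179.    98. ]
top o [ 387.4 -252.7   98. ]
[[-40. 327.]] [366. -28. 928.]
[[537.  70.]] [1173.   96.  896.]
```

View pics/crop.png

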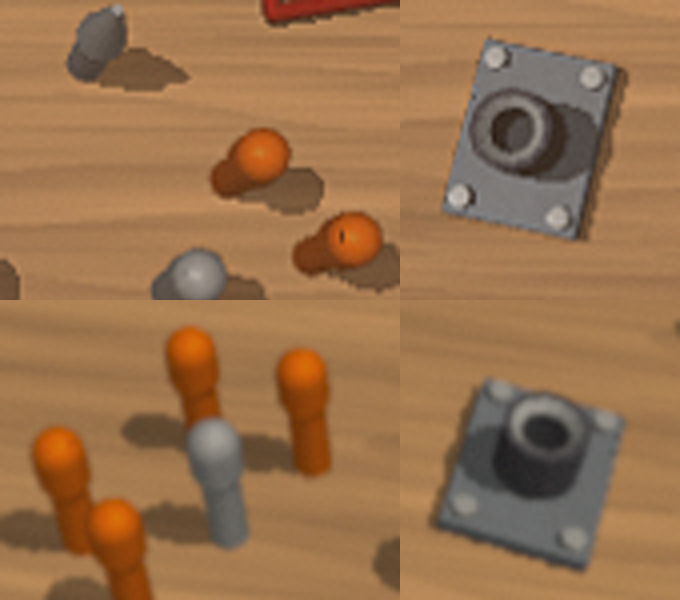

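The grey dome's head sits at top (349,208.5) and scene (189,157), with its foot at scene about (192,180). It is clearly steel coloured among the orange copies. The bore's mouth is at top (148.5,197) and scene (385.5,203).

```bash
cat >> h.py <<'E'
from scipy.spatial.transform import Rotation as Ro
def tri(l):
    A=[];B=[]
    for c,u,v in l:
        o,d=ray(c,u,v); d=d/np.linalg.norm(d); M=np.eye(3)-np.outer(d,d); A.append(M);B.append(M@o)
    return np.linalg.solve(sum(A),sum(B))
def rel(pos,R=None):
    """shift (cm, current tool axes) and turn (deg) to reach pos mm / matrix R"""
    o=robot.get_obs(); C=Ro.from_rotvec(o["eef_rot"]).as_matrix()
    s=C.T@(np.array(pos)-o["ee_pos"])/10
    t=np.degrees(Ro.from_matrix(C.T@R).as_rotvec()) if R is not None else None
    return s.round(3),t
E
python3 - <<'E'
from h import *
import pickle
a,b=pickle.load(open("c.pkl","rb"))
print("dome",tri([(a,349.2,208.5),(b,189,157)]), at(b,192,180,0),at(b,192,180,4))
print("bore",tri([(a,148.8,197),(b,385.5,203)]),at(a,148.8,197,50),at(b,385.5,203,50))
C=Ro.from_rotvec(robot.get_obs()["eef_rot"]).as_matrix();print(C.round(3))
for ang in (60,):
  y=np.array([np.cos(np.radians(ang)),np.sin(np.radians(ang)),0])
  for s in(1,-1):
    z=np.array([0,0,-1.]);x=np.cross(s*y,z);R=np.c_[x,s*y,z]
    print(s,rel([460,-214,240],R))
E
```

```text
dome [ 462.41366195 -220.41541984   77.73133999] [ 4.68112504e+02 -2.21381477e+02  1.13686838e-13] [ 471.26174288 -219.96597196    4.        ]
bore [491.69689892 241.44384528  41.12663978] [490.33153307 239.83279016  50.        ] [499.14280686 238.88672229  50.        ]
[[-0.925  0.381 -0.001]
 [ 0.381  0.925 -0.001]
 [ 0.    -0.001 -1.   ]]
1 (array([-50.695, -59.718,  -0.136]), array([-0.08434939, -0.012231  ,  7.60691309]))
-1 (array([-50.695, -59.718,  -0.136]), array([ 1.84275511e-02, -1.27083072e-01, -1.72393040e+02]))
```

Emit:
send_rows([
  [[0,0,0,-3.19,-3.75,0,1],[0,0,0,-3.19,-3.75,0,1],[0,0,0,-3.19,-3.75,0,1],[0,0,0,-3.19,-3.75,0,1],[0,0,0,-3.19,-3.75,0,1],[0,0,0,-3.19,-3.75,0,1],[0,0,0,-3.19,-3.75,0,1],[0,0,0,-3.19,-3.75,0,1],[0,0,0,-3.19,-3.75,0,1],[0,0,0,-3.19,-3.75,0,1],[0,0,0,-3.19,-3.75,0,1],[0,0,0,-3.19,-3.75,0,1],[0,0,0,-3.19,-3.75,0,1],[0,0,0,-3.19,-3.75,0,1],[0,0,0,-3.19,-3.75,0,1],[0,0,0,-3.19,-3.75,0,1],[0,0,0,0,0,0,1],[0,0,0,0,0,0,1]],
])

```text
clock: 2.35
ee_pos: [461.8, -216.8, 238.0]
eef_rot: [-0.61, -3.08, -0.002]
ft_force: [0.8, 0.7, -0.1]
width: 87.9
grip_force: 0.0
```

```bash
python3 - <<'E'
from h import *
import pickle
c=snap("wrist","w1.png"); pickle.dump(c,open("w1.pkl","wb"))
o=robot.get_obs();print(o["ee_pos"],o["q"],ray(c,256,192),proj(c,[[462,-218,82],[462,-218,0],[524,-253,98]]))
E
```

```text
[ 461.90161162 -216.4082461   238.26200901] [-6.71343277e-01  3.58026273e-02  1.76715596e+00  2.49656319e-04
  1.34002361e+00 -1.85192003e+00] (array([ 401.28890476, -191.17224366,  384.62483409]), array([ 0.2317573 , -0.07511165, -0.97015685])) [[248.13499389 182.44465599]
 [248.48546722 167.80754272]
 [239.14670103 257.54682387]]
```

View pics/w1.png

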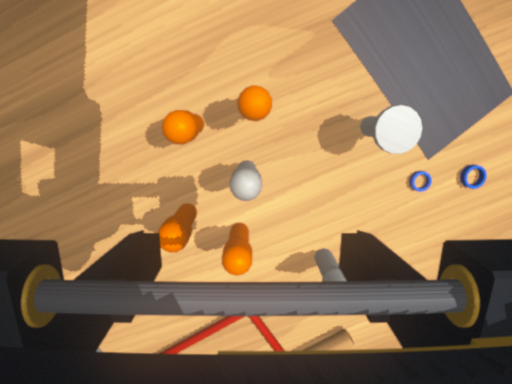

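The wrist view shows the grey dome at (246,184), against a predicted (248,182), between the orange copies at (180,127), (255,103), (174,234) and (237,257). Both finger lanes, left and right of it, are free.

```bash
python3 - <<'E'
from h import *
import pickle
c=pickle.load(open("w1.pkl","rb"))
p=at(c,246,184,84);print(p, rel([p[0],p[1],55]))
E
```

```text
[ 462.22165068 -220.27657935   84.        ] (array([-0.2  , -0.357, 18.326]), None)
```

Emit:
send_rows([
  [[0,0,0,-0.2,-0.36,1,1],[0,0,0,0,0,2.5,1],[0,0,0,0,0,2.5,1],[0,0,0,0,0,2.5,1],[0,0,0,0,0,2.5,1],[0,0,0,0,0,2.5,1],[0,0,0,0,0,2.5,1],[0,0,0,0,0,1.5,1],[0,0,0,0,0,0.8,1],[0,0,0,0,0,0,1],[0,0,0,0,0,0,0.2],[0,0,0,0,0,0,0.2],[0,0,0,0,0,0,0.2],[0,0,0,0,0,0,0.2],[0,0,0,0,0,0,0.2],[0,0,0,0,0,0,0.2]],
], grip_force=45)

```text
clock: 4.4
ee_pos: [462.8, -221.6, 55.7]
eef_rot: [-0.61, -3.082, 0.0]
ft_force: [0.6, -1.5, 0.5]
width: 30.6
grip_force: 44.1
```

Emit:
send_rows([
  [[0,0,0,0,0,-1,0.2],[0,0,0,0,0,-2,0.2],[0,0,0,0,0,-3,0.2],[0,0,0,0,0,-3,0.2],[0,0,0,0,0,-3,0.2],[0,0,0,0,0,-1.5,0.2],[0,0,0,0.42,2.19,0,0.2],[0,0,0,0.84,4.37,0,0.2],[0,0,0,0.84,4.37,0,0.2],[0,0,0,0.84,4.37,0,0.2],[0,0,0,0.84,4.37,0,0.2],[0,0,0,0.84,4.37,0,0.2],[0,0,0,0.84,4.37,0,0.2],[0,0,0,0.84,4.37,0,0.2],[0,0,0,0.84,4.37,0,0.2],[0,0,0,0.84,4.37,0,0.2],[0,0,0,0.42,2.19,1,0.2],[0,0,0,0,0,1,0.2],[0,0,0,0,0,0,0.2],[0,0,0,0,0,0,0.2]],
])

```text
clock: 6.9
ee_pos: [551.7, 213.3, 170.5]
eef_rot: [-0.612, -3.081, 0.001]
ft_force: [1.0, -0.3, -4.0]
width: 30.0
grip_force: 45.0
```

```bash
python3 - <<'E'
from h import *
import pickle
c=snap("wrist","w2.png"); b=imaging.read_camera("scene");a=imaging.read_camera("top");pickle.dump((c,a,b),open("w2.pkl","wb"))
o=robot.get_obs();print(o["ee_pos"],o["eef_rot"],o["width"],proj(c,[[491,239,50],o["ee_pos"]]))
E
```

```text
[552.07147698 213.76118321 171.24181084] [6.11632785e-01 3.08070867e+00 3.12130502e-04] 30.446508867840254 [[249.96031739 110.70007305]
 [249.74692813 250.57691748]]
```

View pics/w2.png

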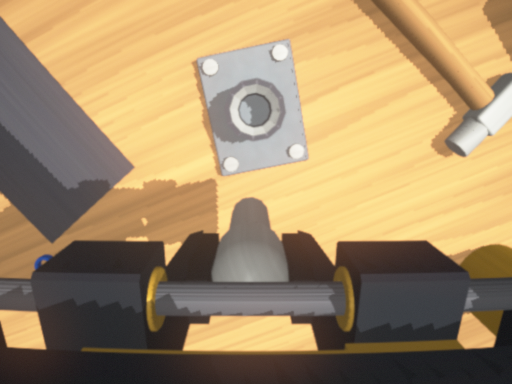

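The wrist view shows the boss ring at about (256,109) and the held stake, with its foot's far edge at about (250,199). I take one enlarged crop for precision.

```bash
python3 - <<'E'
from h import *
import pickle
c,a,b=pickle.load(open("w2.pkl","rb"))
o=robot.get_obs()
im=c["color"][60:260,190:320,::-1]
im=cv2.resize(im,None,fx=3,fy=3,interpolation=cv2.INTER_CUBIC);cv2.imwrite("pics/w2c.png",im)
# predictions: mouth outline
for P in ([491,239],[494,238]):
  t=np.radians([0,90,180,270]);print(proj(c,[[P[0]+24*np.cos(x),P[1]+24*np.sin(x),50] for x in t]).mean(0))
# foot outline if stake is centred at TCP, 55 mm below
f=o["ee_pos"]+[0,0,-55]
t=np.linspace(0,2*np.pi,60);q=proj(c,[f+[12*np.cos(x),12*np.sin(x),0] for x in t]);print("foot pred",q.min(0),q.max(0))
E
```

```text
[249.96186141 110.44808305]
[250.23951841 114.47063899]
foot pred [231.49601    197.50906328] [268.30875039 232.52577434]
```

View pics/w2c.png

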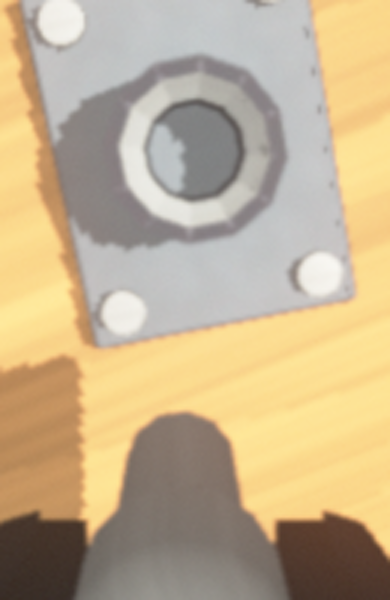

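The foot outline (x 230.7 to 269.3, top 197.3) matches a stake centred on the TCP. The bore's mouth centre is at (255.0,109.5).

```bash
python3 - <<'E'
from h import *
import pickle
c,a,b=pickle.load(open("w2.pkl","rb"))
p=at(c,255,109.3,50);print(p,at(c,254.8,109.7,44))
o=robot.get_obs();C=Ro.from_rotvec(o["eef_rot"]).as_matrix()
for rx in (20,):
  R=C@Ro.from_rotvec([np.radians(rx),0,0]).as_matrix(); z=-R[:,2]  # stake axis up
  print("lean dir",z.round(3))
  for h in (30,0):
    tcp=np.array([p[0],p[1],50+h])+55*z
    print(h,tcp, rel(tcp,R), R.T@(tcp-o["ee_pos"]))
E
```

```text
[491.52955083 243.14215924  50.        ] [491.77385721 242.9560218   44.        ]
lean dir [0.13  0.316 0.94 ]
30 [498.67539565 260.52408339 131.68951165] (array([6.724, 2.28 , 3.951]), array([ 2.00000000e+01, -1.45873617e-15, -1.10265567e-15])) [67.23819401 34.94352283 29.33036285]
0 [498.67539565 260.52408339 101.68951165] (array([6.726, 2.279, 6.951]), array([ 2.00000000e+01, -1.45873617e-15, -1.10265567e-15])) [67.2592517  45.19448296 57.52464193]
```

Emit:
send_rows([
  [[0,0,0,1.72,0.58,1,0.2],[0,0,0,2.5,0.85,1.5,0.2],[0,0,0,2.5,0.85,1.45,0.2],[4,0,0,0,0,0,0.2],[4,0,0,0,0,0,0.2],[4,0,0,0,0,0,0.2],[4,0,0,0,0,0,0.2],[4,0,0,0,0,0,0.2],[0,0,0,0,0,0,0.2],[0,0,0,0,0,0,0.2]],
])

```text
clock: 8.3
ee_pos: [497.6, 261.5, 130.9]
eef_rot: [-0.587, -2.972, 0.522]
ft_force: [0.5, 0.1, -4.3]
width: 30.2
grip_force: 45.0
```

```bash
python3 - <<'E'
from h import *
import pickle
c=imaging.read_camera("wrist")
im=c["color"];im=cv2.resize(im[60:300,140:380,::-1],None,fx=2.5,fy=2.5);cv2.imwrite("pics/w3.png",im)
o=robot.get_obs();C=Ro.from_rotvec(o["eef_rot"]).as_matrix();f=o["ee_pos"]+55*C[:,2]
t=np.linspace(0,2*np.pi,60)
q=proj(c,[f+C@[12*np.cos(x),12*np.sin(x),0] for x in t]);print("foot",f,"crop px",((q.min(0)-[140,60])*2.5,(q.max(0)-[140,60])*2.5))
q=proj(c,[[491.5+13.5*np.cos(x),243+13.5*np.sin(x),44] for x in t]);print("bore pred",(q.min(0)-[140,60])*2.5,(q.max(0)-[140,60])*2.5)
print(np.degrees(np.arccos(-C[2,2])),o["q"])
tcp=np.array([491.5,243,50])-55*C[:,2];print(tcp,rel(tcp))
E
```

```text
foot [490.66738517 243.93147934  79.41857214] crop px (array([226.40783859, 343.14279784]), array([318.09631753, 430.37083014]))
bore pred [269.07844079 312.60333238] [354.41665974 398.95589937]
19.936934877005164 [ 0.40573343  0.46634022  1.50848589 -0.24326175  1.42495908 -0.70748468]
[498.65117557 260.33727348 101.70376811] (array([-0.113,  0.952,  2.784]), None)
```

View pics/w3.png

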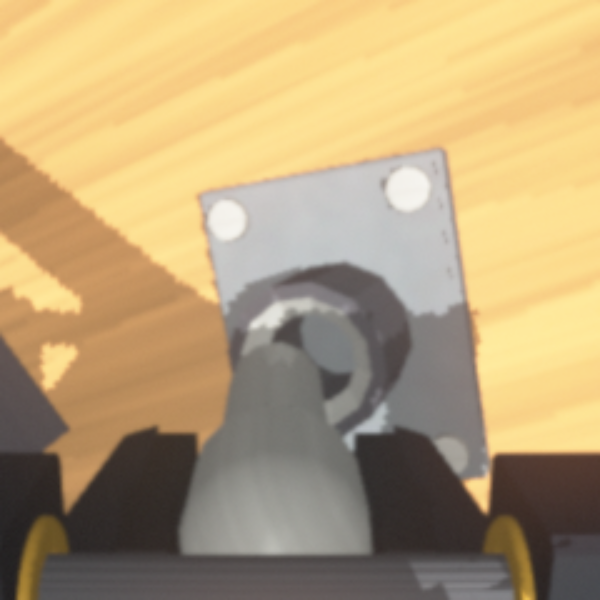

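The foot's top edge is at crop (275,343), and the bore edge spans about (312..354), both as predicted. I lower it while it leans.

Emit:
send_rows([
  [[0,0,0,-0.11,0.18,0.5,0.2],[0,0,0,0,0.2,0.6,0.2],[0,0,0,0,0.2,0.6,0.2],[0,0,0,0,0.2,0.6,0.2],[0,0,0,0,0.12,0.35,0.2],[0,0,0,0,0.08,0.23,0.2],[0,0,0,0,0,0,0.2],[0,0,0,0,0,0,0.2],[0,0,0,0,0,0,0.2],[0,0,0,0,0,0,0.2]],
])

```text
clock: 9.6
ee_pos: [499.1, 260.2, 101.0]
eef_rot: [-0.588, -2.972, 0.524]
ft_force: [-0.3, -0.1, -4.0]
width: 30.2
grip_force: 45.0
```

```bash
cat > s.py <<'E'
from h import *
o=robot.get_obs();C=Ro.from_rotvec(o["eef_rot"]).as_matrix();f=o["ee_pos"]+55*C[:,2]
print("foot-bore",(f-[491.5,243,50]).round(2),"tilt",np.degrees(np.arccos(-C[2,2])),"F",o["ft_force"],o["torque"],o["width"])
t=[0,0,-1.];y=C[:,1].copy();y[2]=0;y/=np.linalg.norm(y);R=np.c_[np.cross(y,t),y,t]
for h in(0,-36): print(h,rel([491.5,243,50+h+55],R), "upright axes mm",R.T@(np.array([491.5,243,105+h])-o["ee_pos"]))
E
python3 s.py
```

```text
foot-bore [ 0.46 -0.16 -0.73] tilt 19.990073186101274 F [-0.25164473 -0.09272303 -3.98866523] [ 0.41694344 -0.16705938 -0.00740541] 30.180493825475086
0 (array([ 0.048, -1.907,  0.264]), array([-1.99900703e+01,  1.06909229e-02,  1.88414298e-03])) upright axes mm [  0.47663851 -18.82660944  -4.03949071]
-36 (array([ 0.048, -0.677,  3.647]), array([-1.99900703e+01,  1.06909229e-02,  1.88414298e-03])) upright axes mm [  0.47663851 -18.82660944  31.96050929]
```

Foot is in the mouth with no contact force. I straighten it about the foot.

Emit:
send_rows([
  [[-2,0,0,0.05,-0.19,0,0.2],[-2,0,0,0,-0.19,0,0.2],[-2,0,0,0,-0.19,0,0.2],[-2,0,0,0,-0.19,0,0.2],[-2,0,0,0,-0.19,0,0.2],[-2,0,0,0,-0.19,0,0.2],[-2,0,0,0,-0.19,0,0.2],[-2,0,0,0,-0.19,0,0.2],[-2,0,0,0,-0.19,0,0.2],[-2,0,0,0,-0.19,0,0.2],[0,0,0,0,0,0,0.2],[0,0,0,0,0,0,0.2]],
])

```text
clock: 11.1
ee_pos: [491.6, 243.2, 104.5]
eef_rot: [0.61, 3.082, -0.0]
ft_force: [-0.2, -0.6, -3.5]
width: 30.2
grip_force: 45.0
```

```bash
python3 s.py
```

```text
foot-bore [ 0.12  0.19 -0.51] tilt 0.007630029775924499 F [-0.22597641 -0.5599377  -3.53703369] [ 0.00242004 -0.02371821  0.00092862] 30.169176174319755
0 (array([ 0.003, -0.022, -0.051]), array([-1.79523922e-03,  7.41582563e-03,  1.16179418e-07])) upright axes mm [ 0.03235939 -0.22298541 -0.5057876 ]
-36 (array([ 0.004, -0.022,  3.549]), array([-1.79523922e-03,  7.41582563e-03,  1.16179418e-07])) upright axes mm [ 3.23593914e-02 -2.22985408e-01  3.54942124e+01]
```

Upright. I lower 12 mm first and check the force.

Emit:
send_rows([
  [[0,0,0,0,0,0.3,0.2],[0,0,0,0,0,0.3,0.2],[0,0,0,0,0,0.3,0.2],[0,0,0,0,0,0.3,0.2],[0,0,0,0,0,0,0.2]],
])

```text
clock: 11.72
ee_pos: [491.2, 243.2, 92.0]
eef_rot: [-0.61, -3.081, 0.001]
ft_force: [-0.2, -0.9, -4.9]
width: 30.4
grip_force: 45.0
```

```bash
python3 s.py
```

```text
foot-bore [ -0.32   0.18 -13.  ] tilt 0.0437306931381091 F [-0.19142036 -0.85618763 -4.85444458] [-0.02319155 -0.00738356 -0.03114327] 30.36309745485792
0 (array([-0.032, -0.008, -1.301]), array([-2.73980991e-02, -3.40839799e-02, -8.14925909e-06])) upright axes mm [ -0.3289849   -0.06994453 -13.00497311]
-36 (array([-0.034, -0.006,  2.299]), array([-2.73980991e-02, -3.40839799e-02, -8.14925909e-06])) upright axes mm [-0.3289849  -0.06994453 22.99502689]
```

Clean entry. I go down another 23 mm, to −36 nominal.

Emit:
send_rows([
  [[0,0,0,0,0,0.3,0.2],[0,0,0,0,0,0.3,0.2],[0,0,0,0,0,0.3,0.2],[0,0,0,0,0,0.3,0.2],[0,0,0,0,0,0.3,0.2],[0,0,0,0,0,0.3,0.2],[0,0,0,0,0,0.2,0.2],[0,0,0,0,0,0.15,0.2],[0,0,0,0,0,0.15,0.2],[0,0,0,0,0,0,0.2],[0,0,0,0,0,0,0.2]],
])

```text
clock: 13.1
ee_pos: [491.6, 243.3, 69.5]
eef_rot: [0.61, 3.082, 0.0]
ft_force: [0.3, 0.2, -4.7]
width: 30.3
grip_force: 45.0
```

```bash
python3 s.py
```

```text
foot-bore [  0.06   0.26 -35.51] tilt 0.008570825958628446 F [ 0.34047388  0.1602887  -4.73311554] [-0.00397972 -0.03864411  0.02539071] 30.253723089281056
0 (array([-0.005, -0.025, -3.551]), array([ 4.88485156e-03,  7.04253379e-03, -3.00211744e-07])) upright axes mm [ -0.04949782  -0.25652767 -35.5096273 ]
-36 (array([-0.005, -0.026,  0.049]), array([ 4.88485156e-03,  7.04253379e-03, -3.00211744e-07])) upright axes mm [-0.04949782 -0.25652767  0.4903727 ]
```

Down in 1 mm steps until it rests on the floor.

Emit:
send_rows([
  [[0,0,0,0,0,0.1,0.2],[0,0,0,0,0,0.1,0.2],[0,0,0,0,0,0,0.2],[0,0,0,0,0,0,0.2]],
])

```text
clock: 13.6
ee_pos: [491.7, 243.2, 67.7]
eef_rot: [0.61, 3.081, 0.0]
ft_force: [-0.8, -0.2, 0.4]
width: 30.2
grip_force: 45.0
```

The floor has taken the weight (−4.7 → +0.4 N), so the stake is home. I release and retreat.

Emit:
send_rows([
  [[0,0,0,0,0,0.05,0.2],[0,0,0,0,0,0,0.2],[0,0,0,0,0,0,0.5],[0,0,0,0,0,0,0.8],[0,0,0,0,0,0,1],[0,0,0,0,0,0,1],[0,0,0,0,0,0,1],[0,0,0,0,0,-1,1],[0,0,0,0,0,-2.5,1],[0,0,0,0,0,-4,1],[0,0,0,0,0,-4,1],[0,0,0,0,0,-3,1],[0,0,0,0,0,0,1],[0,0,0,0,0,0,1]],
])

```text
clock: 15.35
ee_pos: [491.0, 243.1, 211.2]
eef_rot: [-0.61, -3.081, 0.001]
ft_force: [-0.4, -0.5, -1.0]
width: 88.1
grip_force: 0.0
```

```bash
python3 - <<'E'
from h import *
b=snap("scene","s4.png"); print(proj(b,[[491.5,243,12],[491.5,243,110],[491.5,243,50]]),robot.get_obs()["width"])
E
```

```text
[[384.29473341 210.64850995]
 [392.75295678 183.41931334]
 [387.4342351  200.5501108 ]] 88.25466584836528
```

View pics/s4.png

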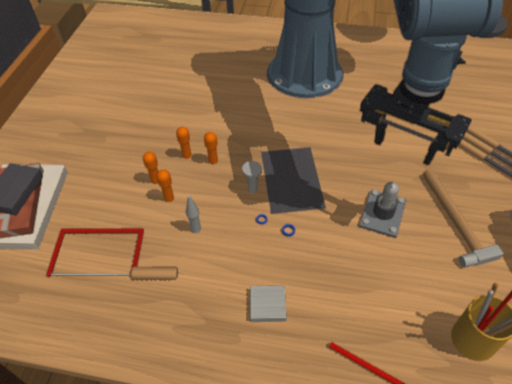

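The stake stands upright in the holder, its dome at (391,187) close to the prediction. The gripper is clear, and the flat stake (252,172) and cone stake (194,215) have not moved.

```bash
python3 -c "
from bench import ticket
print(ticket.sign_off())"
```

```text
the job is handed in; nothing more can be done
None
```

The grey dome stake is upright and fully home in the holder's bore, started on a 20° lean, then released; the other stakes were not touched, and the job is handed in at about 15 s of the 43 s allowed (no verdict was returned).

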